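Take a half-stroke gas sample with a detector-tube hand pump

TASK

Take the long glass detector tube from the rack, push one of its ends fully home into the rubber inlet of the clamped hand pump and let go of the tube. Then take hold of the pump's T-handle and draw it straight out, against its return spring, until the first ring on the shaft is level with the pump's rear face, without pulling well past it, and keep it there: the program finishes while the gripper is still holding the handle at the ring. Leave the short tube and everything else on the bench as it is.

Things in the scene. Friction and masses are not known exactly. Their poses are not given: they have to be found in the camera images.
- tube: The long glass detector tube: straight clear glass with pale granules, 125 mm long, 8 mm diameter, each end drawn in over its last 10 mm to a 3 mm open tip; 14 g. Origin at its middle, on its axis; x along the tube. Both ends are alike, either may go in. It starts lying level in one of the rack's two places (which one varies), its axis 32 mm above the bench.
- rack: Grey plastic tube rack, fixed: foot 90 x 96 x 6 mm, two notched walls 5 mm thick, 37 mm high, at x = -27 and +27 mm (49 mm of room between them for the fingers). A tube lies along x in open-topped notches 9 mm wide at y = -24 or +24 mm and lifts straight out. 44 mm lie between one tube's axis and the other tube: open the fingers only partly. Origin under the foot's middle.
- pretube: A short glass tube, same look and diameter as the detector tube but 88 mm long; it lies in the other place of the rack. Not to be used. Origin at its middle.
- pump: Piston hand pump, lying level in two aluminium clamps on a steel plate fixed to the bench. Origin under the plate's middle, on the bench; x along the pump from the handle end to the inlet end, z up. Pump axis 62 mm above the bench. Grey cylinder 42 mm diameter, 150 mm long, black end caps 47 mm diameter; the clamps reach 26 mm above the axis and are 72 mm wide.
- inlet (a point): Centre of the mouth of the pump's black rubber inlet, a nose 24 mm diameter on the front cap, 113 mm from the pump's origin along x, 62 mm above the bench. Axes as the pump: x points out of the mouth, the tube goes in along -x. Hole 9.2 mm diameter, 26 mm deep, flat bottom: fully home, the tube's middle is 36.5 mm in front of the mouth. Let go, the tube stays in, drooping a few degrees.
- rear_face (a point): Centre of the flat face of the rear end cap, where the shaft comes out (87 mm from the pump's origin along -x, 62 mm above the bench). Same axes as the pump.
- handle (a point): The pump's black T-handle: round bar 16 mm diameter, 110 mm long, level and crosswise to the pump, its middle (hub 22 mm) on a 10 mm steel shaft. Origin at the bar's middle, 62 mm above the bench; axes as the pump: y along the bar, x towards the pump. Pushed in, it stands 48 mm behind the rear face. Pinch it from above, fingers before and behind the bar, about 30 mm to either side of the shaft.
- plunger (a joint): How far the handle is pulled out along the pump's -x, in m: 0 fully in (where the spring keeps it), 0.045 when the first ring (half stroke) is level with the rear face, 0.090 at the second ring, stop at 0.092. The spring pulls back with about 4.5 N at 0 and 11 N at 0.045 (150 N/m), friction about 1 N; let go, it runs back in.
- half_ring (a point): Centre of the first of two black rings, 3 mm wide, on the steel shaft, 93 mm from the bar's middle. With the handle in it is hidden inside the pump, 45 mm beyond the rear face; it comes out as the handle is drawn. The handle is at the mark when this point is level with the rear face.
- tip_breaker: Bystander: small round aluminium pot, 36 mm diameter, 45 mm high. Origin under its middle.
- vial_a: Bystander: capped white sample vial, 33 mm diameter, 58 mm high. Origin under its middle.
- vial_b: Bystander: the same kind of vial. Origin under its middle.
- wrench: Bystander: a 150 mm open-end wrench lying flat. Origin under its middle.
- fitting: Bystander: a brass tee fitting, about 52 x 32 x 22 mm. Origin under its middle.
- beaker: Bystander: a white plastic beaker, 68 mm diameter, 75 mm high. Origin under its middle.
Not all that is in view belongs to the job. Leave any green look-alike of the tube alone.

How it is judged (in metres and radians):
On the way, in this order (a step that is already met when the one before it is completed fails the run):
1. the long tube sits in the pump's inlet (at least 19 of its 26 mm deep) and has been let go (x of tube in the frame of inlet between 0.028 and 0.0435 m and y of tube in the frame of inlet between -0.009 and 0.009 m and z of tube in the frame of inlet between -0.012 and 0.009 m and angle between the x axis of tube and the x axis of inlet, either way round below 0.2 rad and contact force between the fingers and tube below 0.1 N), for 0.3 s.
2. the handle, in the fingers, is at the first ring (within 4 mm), the tube still in the inlet (x of tube in the frame of inlet between 0.028 and 0.0435 m and y of tube in the frame of inlet between -0.009 and 0.009 m and z of tube in the frame of inlet between -0.012 and 0.009 m and angle between the x axis of tube and the x axis of inlet, either way round below 0.2 rad and value of joint plunger between 0.041 and 0.049 m and contact force between the fingers and plunger above 4 N), for 0.5 s.
At the end, for the whole second after the job is handed in: The fingers hold the T-handle (contact over 4 N) still, with the first ring within 4 mm of level with the rear face (plunger at 41 to 49 mm); the long tube is in the inlet at least 19 mm deep, in line within 0.2 rad, and not touched by the fingers (all of step 2 and contact force between the fingers and tube below 0.1 N and velocity of joint plunger between -0.01 and 0.01 m/s); the arm keeps its last pose, push and grip.
It fails at once if the handle is pulled more than 12 mm past the first ring (value of joint plunger above 0.057 m).
It fails at once if another thing on the bench (short tube, tip breaker, vial, wrench, tee, beaker) is moved more than 25 mm (distance of any of pretube, tip_breaker, vial_a, vial_b, wrench, fitting, beaker from where it was at the start of the episode above 0.025 m).
It also fails if it takes over 54 s, if anything falls off the work surface, if the arm or the gripper's body presses on something with over 40 N, if the wrist force passes 120 N, or if a joint passes its speed limit or range.

ROBOT

A 6-joint arm with a two-finger parallel gripper is mounted at the origin on the work surface. World frame = base frame: x ahead of the robot, y to its left, z up, the work surface at z = 0. Lengths are in m, angles in degrees, forces in N, time in s.
With the tool pointing down it reaches from about 0.275 to 0.75 m from the base axis. Payload 10.2 kg.
Tool frame: the origin (TCP) lies midway between the tips of the shut fingers; the grasp point (between the pads) lies 19 mm behind it; z points along the fingers, y is the direction in which the jaws open and shut (so a half turn about z gives the same grasp; the last joint's range is limited). The gripper opens to 85 mm and grips with 20 to 120 N. Pads are 22 mm wide; open, the fingers measure 114 mm over their backs; the gripper's body (76 mm by 85 mm) begins 54 mm behind the grasp point. The pads swing forward as they close: fully open they stand 13 mm farther back than shut.
Start: joints at [-84.248, 17.928, 85.812, -0, 76.261, -12.8], TCP at [0.167, -0.498, 0.231] pointing down, gripper open.
Joint ranges: [-168.41, 168.41], [-55.51, 124.54], [10.69, 146.95], [-70.63, 250.63], [1, 178], [-165.06, 165.06]. Speed limits (degrees/s): [136.94, 136.94, 172.46, 180, 180, 180].

INTERFACE

Orientations are given as [roll, pitch, yaw] about the fixed x, y, z axes, in that order (R = Rz(yaw) Ry(pitch) Rx(roll)).
In Python, from cell import bot gives the robot as it stands.
- The arm moves only by the shell command python3 -m inch 'ROWS' [FORCE]. ROWS is JSON, a list that holds one entry, the list of rows, each a list of 7 numbers: the turn, a rotation vector about the tool's x, y, z scaled (see below), then the shift along the tool's x, y, z scaled (see below), then the gripper command: -1 is fully open, 1 is shut, values between are in proportion. In form: [[[ax, ay, az, x, y, z, jaw], ...]]. A call has 1 to 8 rows; each row is the pose to reach, as a shift and turn from the pose commanded when the call began, along the tool's axes at that moment; what a row does not reach only later rows make up. The controller multiplies each number of a shift by 10 cm and each number of a turn by 2 rad. A row lasts 1/10 s, in which the tool goes at most 50 mm and 8.59 degrees, less where a joint would pass 70% of its speed; a pose out of reach is approached as far as the arm can. A call with a number of a shift or a turn outside -1 to 1 is refused whole. A call with a gripper value outside its range is refused whole. The fingers move at their own pace and stop on an object; FORCE is the grip in N (left out, the last holds). Time passes only in rows, so rows that repeat a pose let the fingers close. It gives the time, the measured TCP pose, the force and the opening at its end, in the units of the state.
- bot.get_obs(): the state, without advancing time (a new reading comes with each control period).
- bot.snapshot(name): name is "scene" or "top" or "wrist"; returns a dict with "img" (384x512x3 uint8, red, green, blue), "z_map" (384x512 float32, m along the optical axis (not along the pixel's ray), 0 where there is no reading), "vfov" (degrees; the focal length in pixels is half the picture's height over the tangent of half this angle, whatever the lens; pixels are square), "cx", "cy" (the principal point, pixels), "rvec" (rotation vector, rad) and "tvec" (3), from world to camera coordinates, as OpenCV has them. Camera axes: x right, y down, z forward; pixel columns grow to the right and rows downward; lengths in m; the calibration is good to about 2 mm. A picture is of the moment at which its call begins.
- bot.job_done(): hands the job in, once; it reports no verdict.
Trained networks look in a picture, given as the dict that the camera call returned (one of the last four; its "shot" number tells which), for a name from the list of things; names that differ only in an ending like _2 or _b are one class to them, and where a whole thing is asked for, a point or a joint stands for the part that bears it (a point fixed in the world has none). Each returns a list of dicts, best first, with "confidence" (0 to 1); they miss things now and then, are a little off and sometimes report something else, mostly with a low value. They report only what shows in the picture. A call takes as long as a camera call. They do not tell look-alikes from the thing itself.
- bot.boxes_of(picture, name): "position" ([x, y, z] in m, in world coordinates, good to about 4 mm: the middle of the surface that is visible of it).
- bot.mark_of(picture, name): "position" ([x, y, z] in m, in world coordinates, good to about 4 mm: a listed point, or the origin of a listed thing).
The state is a dict: "clock": time; "qpos": joint angles; "joint_velocities": joint speeds; "effort": joint torques, N m; "tcp_pos": TCP position; "tool_rot": TCP orientation; "contact_force": force on the tool from outside, world axes, zero at the start; "ft_torque": the same for the moment, N m; "finger_gap": finger opening in m.
Only numpy, scipy, OpenCV 4.12 (cv2) and the standard library are available. Lean on these libraries where they do the work, as an engineer would, in place of code of your own. Each camera call takes 0.05 s, during which the arm holds its last target. There are 200 camera calls.

## Working session

There is one attempt and no reset: what is moved stays moved. The work goes in short steps, Python scripts to look and compute and a shell command to move; the robot and the scene stay as the last step left them, time stands still between calls to the robot, and variables do not carry over. Pictures are saved under pics/ and viewed, about 8 in all and at most 12, crops included, and the job is handed in when it is done.

```bash
ls; mkdir -p pics; cat > h.py <<'E'
import numpy as np, cv2
from cell import bot
from scipy.spatial.transform import Rotation as R
def snap(n,fn=None):
    s=bot.snapshot(n)
    if fn: cv2.imwrite('pics/'+fn,s['img'][:,:,::-1])
    return s
def cam(s):
    f=s['img'].shape[0]/2/np.tan(np.radians(s['vfov'])/2)
    return f,R.from_rotvec(np.ravel(s['rvec'])).as_matrix(),np.ravel(s['tvec'])
def w2p(s,P):
    f,M,t=cam(s); c=np.atleast_2d(P)@M.T+t
    return np.c_[s['cx']+f*c[:,0]/c[:,2],s['cy']+f*c[:,1]/c[:,2]]
def cloud(s):
    f,M,t=cam(s); z=s['z_map']; v,u=np.indices(z.shape)
    c=np.stack([(u-s['cx'])/f*z,(v-s['cy'])/f*z,z],-1)
    W=(c-t)@M; W[z<=0]=np.nan
    return W
def onplane(s,u,v,h):
    f,M,t=cam(s); d=np.array([(u-s['cx'])/f,(v-s['cy'])/f,1])@M; o=-t@M
    return o+d*(h-o[2])/d[2]
E
python3 - <<'E'
from h import *
a=snap('top','top.png'); b=snap('scene','scene.png')
np.set_printoptions(precision=4,suppress=True)
for n,s in (('top',a),('scene',b)):
  for k in 'tube pretube rack pump inlet rear_face handle'.split():
    print(n,k,[(np.round(d['position'],4).tolist(),round(d['confidence'],2)) for d in bot.mark_of(s,k)[:3]])
print(bot.get_obs())
cv2.imwrite('pics/both.png',cv2.resize(np.hstack([a['img'],b['img']])[:,:,::-1],(800,300)))
E
```

```text
pics
top tube [([0.7933, -0.0403, 0.0083], 0.64), ([0.6911, 0.0878, 0.0305], 0.48), ([0.6434, -0.09, 0.0044], 0.47)]
top pretube [([0.6476, 0.0932, 0.0299], 0.53)]
top rack [([0.6696, 0.0886, 0.0015], 0.94), ([0.6471, 0.095, 0.0284], 0.64)]
top pump [([0.4822, -0.006, 0.0033], 0.86)]
top inlet [([0.4819, 0.1114, 0.0669], 0.65)]
top rear_face [([0.4868, -0.0939, 0.0616], 0.98)]
top handle [([0.4883, -0.138, 0.0619], 0.83)]
scene tube [([0.7945, -0.039, 0.0077], 0.58), ([0.6457, -0.0906, 0.0018], 0.55), ([0.6933, 0.0854, 0.0282], 0.41)]
scene pretube [([0.6486, 0.0933, 0.0267], 0.67)]
scene rack [([0.6664, 0.0911, -0.0008], 0.91)]
scene pump [([0.4823, 0.0002, 0.0039], 0.64)]
scene inlet [([0.476, 0.1065, 0.0642], 0.86)]
scene rear_face [([0.4603, -0.3175, 0.0006], 0.67), ([0.487, -0.0976, 0.0618], 0.61)]
scene handle [([0.4909, -0.1397, 0.0581], 0.59)]
{'clock': 0.8, 'qpos': array([-84.2476,  17.9281,  85.8148,   0.0013,  76.259 , -12.8001]), 'joint_velocities': array([ 0.0115,  0.0797,  0.0795, -0.0679, -0.0908, -0.0507]), 'effort': array([ -0.0008, -41.2145, -25.9889,  -0.0002,   0.0005,   0.    ]), 'tcp_pos': array([ 0.167 , -0.4977,  0.2313]), 'tool_rot': array([-179.9984,   -0.0017,   18.5522]), 'contact_force': array([ 0.2221, -0.7688, -0.3359]), 'ft_torque': array([-0.0009,  0.0304,  0.0486]), 'finger_gap': 0.08551012612071913}
```

View pics/top.png

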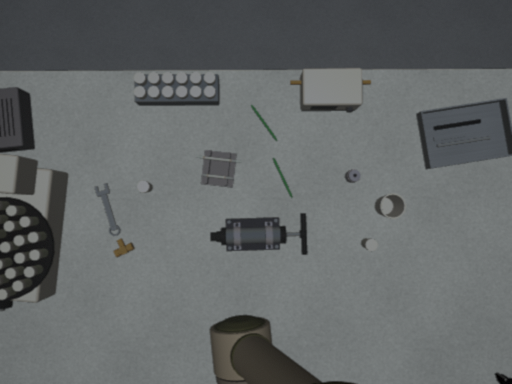

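View pics/scene.png

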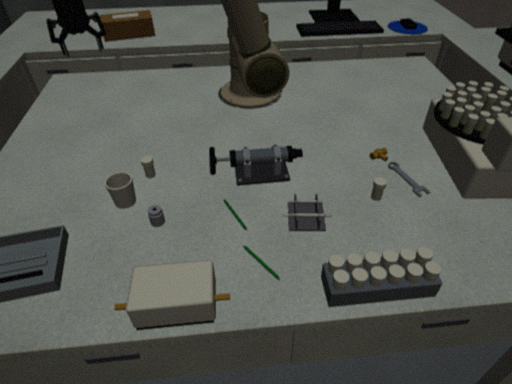

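The top view shows the rack at (219,169), with two glass tubes at rows ~158 and ~182. The green look-alikes are at (264,122) and (283,177). The pump runs from the inlet at (215,237) to the handle at (304,234). In the rack, the upper tube looks longer, so I'll enlarge it to check.

```bash
python3 - <<'E'
from h import *
a=snap('top')
c=a['img'][140:200,185:255,::-1]; cv2.imwrite('pics/rack.png',cv2.convertScaleAbs(cv2.resize(c,None,fx=10,fy=10,interpolation=cv2.INTER_CUBIC),alpha=1.5))
for u,v in [(199,157),(240,160),(205,181),(235,185)]: print(u,v,onplane(a,u,v,.032))
# pump axis from cloud
W=cloud(a)
m=(W[...,2]>.07)&(W[...,2]<.095)&(abs(W[...,0]-.484)<.06)&(abs(W[...,1])<.06)
p=W[m]; print('cyl',len(p),np.nanmean(p,0))
for lo,hi,xr in [(-.135,-.15,.08)]: pass
m=(W[...,2]>.055)&(abs(W[...,1]+.139)<.02)&(abs(W[...,0]-.488)<.07); p=W[m]; print('bar',len(p),p.mean(0),p.min(0),p.max(0)); print(cv2.fitLine(p[:,:2].astype('f'),cv2.DIST_L2,0,.01,.01).ravel())
m=(W[...,2]>.055)&(W[...,2]<.1)&(W[...,1]>.09)&(W[...,1]<.13)&(abs(W[...,0]-.484)<.03); p=W[m]; print('nose',len(p),p.mean(0),p.min(0),p.max(0))
E
```

```text
199 157 [0.69682155 0.14002735 0.032     ]
240 160 [0.68799683 0.02772694 0.032     ]
205 181 [0.63087559 0.12374737 0.032     ]
235 185 [0.61947726 0.04174967 0.032     ]
cyl 752 [ 4.85143605e-01 -1.12051392e-04  8.03329712e-02]
bar 277 [ 0.488567   -0.137528    0.06814569] [ 0.43422267 -0.14739832  0.0574939 ] [ 0.54259837 -0.11977118  0.07613517]
[ 0.9997578   0.02200567  0.488567   -0.137528  ]
nose 65 [0.48347936 0.0990781  0.0713287 ] [0.47015038 0.09062131 0.06109896] [0.49613998 0.10768982 0.08291552]
```

View pics/rack.png

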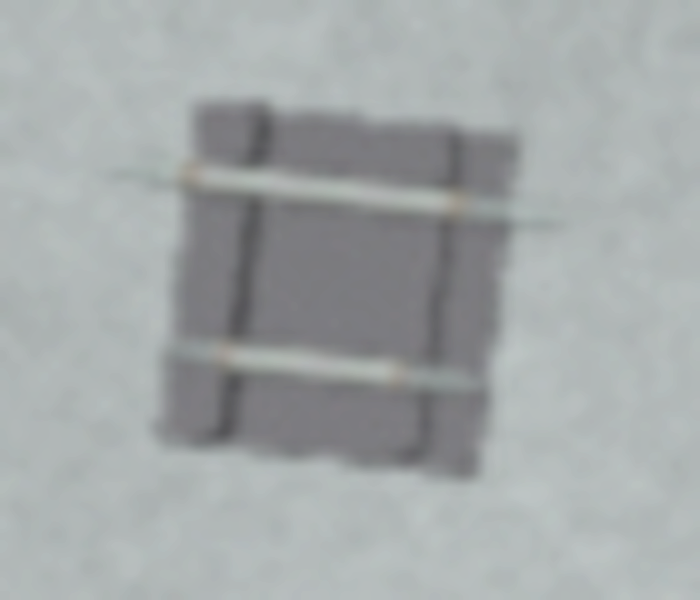

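Upper tube: about 45 px, ends at (196,157) and (241,162). Lower tube: about 31 px, ends at (201,175) and (234,178). The long tube is therefore the far one, near (0.69, 0.086) with its axis at yaw ≈ 84°. It also isn't green. I'll move there next.

```bash
cat >> h.py <<'E'
def go(x,y,z,yaw,t=0):
    """remaining shift (units of .1 m, tool axes now) and turn (units of 2 rad) to a tool-down pose"""
    o=bot.get_obs(); M=R.from_euler('xyz',o['tool_rot'],degrees=True)
    G=R.from_euler('xyz',[180,0,yaw],degrees=True)
    print('t',round(o['clock'],2),'tcp',np.round(o['tcp_pos'],4),'rot',np.round(o['tool_rot'],2),'F',np.round(o['contact_force'],1),'gap',round(o['finger_gap'],4))
    print('turn',np.round((M.inv()*G).as_rotvec()/2,4),'shift',np.round(M.inv().apply(np.array([x,y,z])-o['tcp_pos'])/.1,4))
E
python3 -c "
from h import *
go(.69,.086,.20,84)"
```

```text
t 0.85 tcp [ 0.167  -0.4977  0.2313] rot [-180.      0.     18.55] F [ 0.2 -0.3 -0.1] gap 0.0854
turn [-0.     -0.     -0.5711] shift [ 6.8151 -3.8699  0.3129]
```

```bash
python3 -m inch '[[[0,0,-0.07,0.3,-0.17,0,-0.1],[0,0,-0.14,0.7,-0.4,0,-0.1],[0,0,-0.21,1,-0.57,0,0.2],[0,0,-0.28,1,-0.57,0,0.2],[0,0,-0.35,1,-0.57,0,0.2],[0,0,-0.42,1,-0.57,0,0.2],[0,0,-0.49,1,-0.57,0,0.2],[0,0,-0.571,1,-0.57,0,0.2]]]'; python3 -c "
from h import *
go(.69,.086,.20,84)"
```

```text
clock: 1.65
tcp_pos: [0.2437, -0.4118, 0.2313]
tool_rot: [180.0, 0.0, 83.6]
contact_force: [0.7, 0.0, -0.3]
finger_gap: 0.0344
t 1.65 tcp [ 0.2437 -0.4118  0.2313] rot [180.     0.    83.64] F [ 0.7  0.  -0.3] gap 0.0344
turn [ 0.      0.     -0.0031] shift [5.4421 3.8839 0.3131]
```

```bash
for i in 1; do :; done
python3 -m inch '[[[0,0,0,0.3,0.21,0,0.2],[0,0,0,0.7,0.5,0,0.2],[0,0,0,1,0.71,0,0.2]]]' >/dev/null
python3 -m inch '[[[0,0,0,0.35,0.25,0,0.2],[0,0,0,0.7,0.5,0,0.2],[0,0,0,1,0.71,0,0.2]]]' >/dev/null
python3 -m inch '[[[0,0,0,0.35,0.25,0,0.2],[0,0,0,0.7,0.5,0,0.2],[0,0,0,1,0.71,0,0.2]]]' >/dev/null
python3 -m inch '[[[0,0,0,0.35,0.25,0,0.2],[0,0,0,0.7,0.5,0,0.2],[0,0,0,1,0.71,0,0.2]]]' >/dev/null
python3 -m inch '[[[0,0,0,0.35,0.25,0,0.2],[0,0,0,0.7,0.5,0,0.2],[0,0,0,1,0.71,0,0.2],[0,0,0,1,0.71,0,0.2]]]'
python3 -c "
from h import *
go(.69,.086,.20,84)"
```

```text
clock: 3.25
tcp_pos: [0.656, 0.0466, 0.23]
tool_rot: [-180.0, -0.0, 83.5]
contact_force: [-0.3, 0.1, -0.8]
finger_gap: 0.0342
t 3.25 tcp [0.656  0.0466 0.23  ] rot [-1.7996e+02 -5.0000e-02  8.3510e+01] F [-0.3  0.1 -0.8] gap 0.0342
turn [-0.0003 -0.0004 -0.0043] shift [0.4292 0.2933 0.3003]
```

```bash
python3 -m inch '[[[0,0,-0.004,0.21,0.15,0.2,0.2],[0,0,-0.004,0.43,0.29,0.4,0.2],[0,0,-0.004,0.43,0.29,0.4,0.2],[0,0,-0.004,0.43,0.29,0.4,0.2]]]'
python3 - <<'E'
from h import *
s=snap('wrist','w1.png'); go(.69,.086,.013,84)
np.save('w1.npy',s,allow_pickle=True)
for k in ('tube','pretube','rack'): print(k,[(np.round(d['position'],4).tolist(),round(d['confidence'],2)) for d in bot.mark_of(s,k)[:3]])
E
```

```text
clock: 3.65
tcp_pos: [0.6882, 0.0821, 0.1911]
tool_rot: [-180.0, 0.0, 83.8]
contact_force: [-0.5, 0.4, 0.2]
finger_gap: 0.034
t 3.7 tcp [0.6884 0.0817 0.1921] rot [1.7995e+02 2.0000e-02 8.3720e+01] F [-0.5  0.3  0.7] gap 0.0342
turn [ 0.0004  0.0002 -0.0024] shift [0.045  0.0102 1.791 ]
tube [([0.6929, 0.0831, 0.0296], 0.97), ([0.8007, -0.0411, 0.0003], 0.7), ([0.6437, -0.0902, 0.0061], 0.67)]
pretube [([0.6442, 0.0888, 0.0313], 0.83)]
rack [([0.6634, 0.0854, -0.0004], 0.77)]
```

View pics/w1.png

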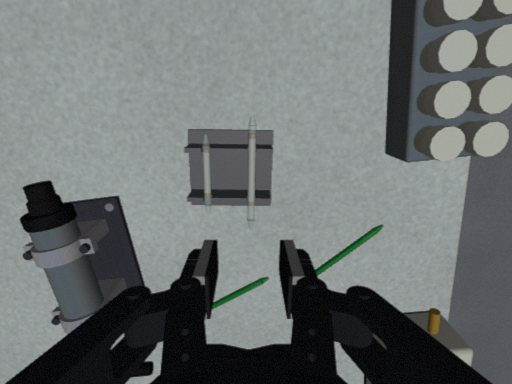

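The wrist view shows the long tube from (253,117) to (251,221), the short one at column 207, and the pump inlet mouth at (40,186).

```bash
python3 - <<'E'
from h import *
s=np.load('w1.npy',allow_pickle=True).item()
a=onplane(s,252.8,117,.032);b=onplane(s,251.2,221,.032)
d=a-b; print(a,b,(a+b)/2,np.hypot(*d[:2]),np.degrees(np.arctan2(d[1],d[0])))
# granule column fit: bright pixels between walls
g=s['img'][115:222,240:265].astype(int); v,u=np.nonzero((g.min(2)>150)); v+=115;u+=240
print(len(u))
P=np.array([onplane(s,x,y,.034) for x,y in zip(u,v)]); print(P.mean(0), cv2.fitLine(P[:,:2].astype('f'),cv2.DIST_HUBER,0,.01,.01).ravel())
for q in [(188,130),(272,130),(272,205),(189,205)]: print(onplane(s,*q,.006))
E
```

```text
[0.70112208 0.14566619 0.032     ] [0.68746439 0.03192168 0.032     ] [0.69429323 0.08879394 0.032     ] 0.11456153918699992 83.15307896034868
54
[0.69000417 0.09185332 0.034     ] [0.28205758 0.9593975  0.68806237 0.07956219]
[0.6280211  0.13806727 0.006     ]
[0.72124211 0.12788965 0.006     ]
[0.71389076 0.03888176 0.006     ]
[0.61365755 0.04984256 0.006     ]
```

```bash
python3 -m inch '[[[0,0,0,0.03,0.02,0.3,0.2],[0,0,0,0.058,0.04,0.65,0.2],[0,0,0,0.058,0.04,1,0.2],[0,0,0,0.058,0.04,1,0.2],[0,0,0,0.058,0.04,1,0.2]]]'
python3 - <<'E'
from h import *
s=snap('wrist','w2.png'); go(.693,.087,.014,83.7)
print([(np.round(d['position'],4).tolist(),round(d['confidence'],2)) for d in bot.mark_of(s,'tube')[:3]])
np.save('w2.npy',s,allow_pickle=True)
E
```

```text
clock: 4.35
tcp_pos: [0.6935, 0.0875, 0.0929]
tool_rot: [179.9, -0.0, 83.7]
contact_force: [-0.2, 0.3, 0.3]
finger_gap: 0.0341
t 4.4 tcp [0.6941 0.0875 0.0941] rot [ 1.7979e+02 -1.0000e-02  8.3730e+01] F [-0.7 -1.1  1.7] gap 0.0339
turn [ 0.0018 -0.0001  0.0003] shift [-0.0064 -0.013   0.8007]
[([0.6937, 0.0843, 0.0317], 0.76)]
```

View pics/w2.png

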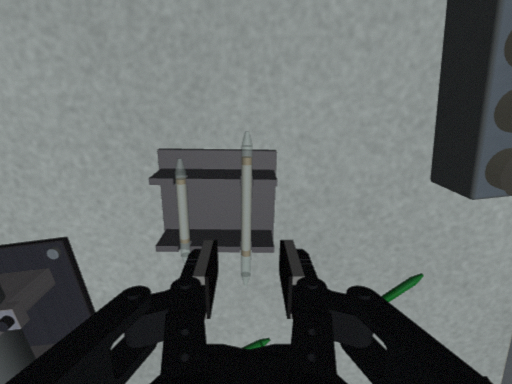

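The long tube runs from (247,131) to (245,277), centred between the fingers. Next is the descent.

```bash
python3 - <<'E'
from h import *
s=np.load('w2.npy',allow_pickle=True).item()
a=onplane(s,247.5,131,.032);b=onplane(s,245.5,277,.032);d=a-b
print(a,b,(a+b)/2,np.hypot(*d[:2]),np.degrees(np.arctan2(d[1],d[0])))
for q in ([158,151],[276,151],[273,250],[157,250]): print(onplane(s,*q,.006))
E
python3 -m inch '[[[0,0,0,0,-0.01,0.25,0.2],[0,0,0,0,-0.01,0.5,0.2],[0,0,0,0,-0.01,0.7,0.2],[0,0,0,0,-0.01,0.795,0.2],[0,0,0,0,-0.01,0.795,0.2]]]' 30
```

```text
[0.70095292 0.14772755 0.032     ] [0.68634908 0.03055063 0.032     ] [0.693651   0.08913909 0.032     ] 0.11808345255704103 82.89582012863022
[0.62780439 0.13732435 0.006     ]
[0.72163281 0.12698488 0.006     ]
[0.71194057 0.0383028  0.006     ]
[0.60840549 0.04982364 0.006     ]
clock: 4.95
tcp_pos: [0.6922, 0.0879, 0.0122]
tool_rot: [180.0, -0.0, 83.7]
contact_force: [0.5, -0.7, -0.2]
finger_gap: 0.0338
```

```bash
python3 -m inch '[[[0,0,0,0,0,0,1],[0,0,0,0,0,0,1],[0,0,0,0,0,0,1],[0,0,0,0,0,0,1],[0,0,0,0,0,0,1],[0,0,0,0,0,0,1]]]' 50
python3 -m inch '[[[0,0,0,0,0,-0.2,1],[0,0,0,0,0,-0.5,1],[0,0,0,0,0,-0.9,1],[0,0,0,0,0,-1,1],[0,0,0,0,0,-1,1]]]'
python3 -m inch '[[[0,0,0,0,0,-0.1,1],[0,0,0,0,0,-0.2,1]]]'
python3 - <<'E'
from h import *
s=snap('wrist','w3.png'); t=snap('scene')
for n,q in (('w',s),('s',t)):
  for k in ('tube','inlet','pretube','pump'): print(n,k,[(np.round(d['position'],4).tolist(),round(d['confidence'],2)) for d in bot.mark_of(q,k)[:3]])
np.save('w3.npy',s,allow_pickle=True)
go(.484,.20,.13,91.3)
E
```

```text
clock: 5.55
tcp_pos: [0.6926, 0.0881, 0.0135]
tool_rot: [179.9, -0.0, 83.8]
contact_force: [-3.8, -0.3, 6.0]
finger_gap: 0.0063
clock: 6.05
tcp_pos: [0.6931, 0.088, 0.1143]
tool_rot: [179.7, -0.0, 83.8]
contact_force: [0.4, 0.9, 0.0]
finger_gap: 0.006
clock: 6.25
tcp_pos: [0.6915, 0.088, 0.1308]
tool_rot: [-179.8, 0.0, 83.8]
contact_force: [-0.4, 0.3, 0.4]
finger_gap: 0.0061
w tube [([0.7984, -0.0414, 0.0033], 0.65), ([0.6931, 0.082, 0.1462], 0.61), ([0.6449, 0.0893, 0.0292], 0.37)]
w inlet []
w pretube [([0.6434, 0.0912, 0.0292], 0.79)]
w pump [([0.4819, -0.0076, -0.0048], 0.6)]
s tube [([0.795, -0.038, 0.0057], 0.72), ([0.6424, -0.0923, 0.0026], 0.67), ([0.6914, 0.0869, 0.1474], 0.62)]
s inlet [([0.4754, 0.1098, 0.0625], 0.64), ([0.4463, 0.3493, -0.0025], 0.6)]
s pretube [([0.6485, 0.091, 0.0279], 0.59)]
s pump [([0.481, -0.0037, 0.0019], 0.63), ([0.6467, 0.0927, 0.029], 0.29)]
t 6.75 tcp [0.692  0.088  0.1314] rot [-179.97    0.     83.75] F [ 0.5 -0.4  0.5] gap 0.0059
turn [-0.0003 -0.     -0.0659] shift [ 0.8868 -2.1891  0.0156]
```

View pics/w3.png

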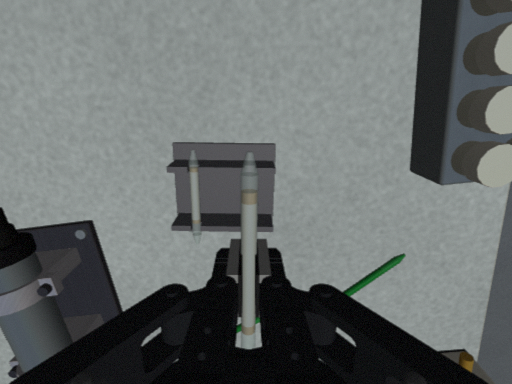

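The tube is held, in line with the tool x axis, with tips at (249,153) and (248,348).

```bash
python3 - <<'E'
from h import *
s=np.load('w3.npy',allow_pickle=True).item(); f,M,t=cam(s)
print('campos',-t@M)
a=onplane(s,249.5,153,.149);b=onplane(s,248,348,.149);d=a-b
print(a,b,(a+b)/2,np.hypot(*d[:2]),np.degrees(np.arctan2(d[1],d[0])))
W=cloud(s)
for v in (170,185,200,230,270,300,325,340): print(v,W[v,246:253,2].round(4).max(), W[v,249].round(4))
# pump nose in top view, precise
a=snap('top'); W=cloud(a)
for y0 in (.065,.075,.085,.095,.1,.105,.11): 
  m=(abs(W[...,1]-y0)<.004)&(abs(W[...,0]-.484)<.04)&(W[...,2]>.05); p=W[m]
  if len(p): print(y0,len(p),p[:,0].min().round(4),p[:,0].max().round(4),p[:,2].max().round(4))
for k in ('inlet','rear_face','handle','pump'): print(k,[(np.round(d['position'],4).tolist(),round(d['confidence'],2)) for d in bot.mark_of(a,k)[:2]])
E
```

```text
campos [0.70169881 0.16892284 0.27364389]
[0.6996987  0.14687556 0.149     ] [0.68721618 0.03883372 0.149     ] [0.69345744 0.09285464 0.149     ] 0.10876052384440557 83.40959988724423
170 0.154 [0.6988 0.1405 0.154 ]
185 0.1548 [0.6981 0.1338 0.1536]
200 0.1535 [0.6973 0.1267 0.1529]
230 0.154 [0.6957 0.1122 0.153 ]
270 0.1537 [0.6935 0.0915 0.1537]
300 0.1535 [0.6915 0.0733 0.1525]
325 0.1538 [0.6899 0.0581 0.1529]
340 0.1535 [0.6888 0.0484 0.153 ]
0.065 258 0.4441 0.5237 0.5087
0.075 263 0.4442 0.5239 0.5162
0.085 248 0.4445 0.5227 0.5184
0.095 246 0.4441 0.5227 0.5221
0.1 247 0.4441 0.5227 0.5221
0.105 251 0.4451 0.5227 0.5203
0.11 237 0.445 0.5227 0.5204
inlet [([0.6123, 0.2939, 0.0017], 0.29), ([0.5526, 0.3956, -0.0029], 0.21)]
rear_face [([0.4853, -0.0979, 0.061], 0.93), ([0.4886, -0.1417, 0.0627], 0.73)]
handle [([0.4898, -0.1379, 0.0614], 0.83)]
pump [([0.4794, -0.005, 0.0006], 0.85)]
```

```bash
python3 -m inch '[[[0,0,-0.02,0.1,-0.25,0,1],[0,0,-0.04,0.25,-0.6,0,1],[0,0,-0.066,0.41,-1,0,1],[0,0,-0.066,0.41,-1,0,1]]]' >/dev/null
python3 -c "
from h import *
go(.4813,.2025,.13,91.25)"
```

```text
t 7.4 tcp [0.5928 0.1421 0.1314] rot [-1.7976e+02 -3.0000e-02  9.1570e+01] F [ 1.6 -0.7  0.2] gap 0.0063
turn [-0.0021 -0.0003  0.0028] shift [ 0.6341 -1.0984  0.0191]
```

```bash
python3 -m inch '[[[0,0,0,0.15,-0.27,0,1],[0,0,0,0.34,-0.6,0,1],[0,0,0,0.58,-0.99,0,1],[0,0,0,0.58,-0.99,0,1]]]' >/dev/null
python3 -m inch '[[[0,0,0,0.05,-0.06,0.1,1],[0,0,0,0.05,-0.1,0.2,1],[0,0,0,0.05,-0.1,0.3,1],[0,0,0,0.05,-0.1,0.3,1],[0,0,0,0.05,-0.1,0.3,1]]]' 
python3 - <<'E'
from h import *
s=snap('wrist','w4.png'); t=snap('top','t4.png'); c=snap('scene','s4.png')
go(.4813,.2025,.13,91.25)
for n,q in (('w',s),('t',t),('s',c)):
  for k in ('tube','inlet'): print(n,k,[(np.round(d['position'],4).tolist(),round(d['confidence'],2)) for d in bot.mark_of(q,k)[:4]])
np.save('w4.npy',s,allow_pickle=True); np.save('s4.npy',c,allow_pickle=True)
E
```

```text
clock: 8.3
tcp_pos: [0.4871, 0.1998, 0.1014]
tool_rot: [-180.0, 0.0, 91.3]
contact_force: [-0.6, -0.7, -0.4]
finger_gap: 0.0062
t 8.45 tcp [0.4871 0.2    0.1021] rot [ 1.7996e+02 -1.0000e-02  9.1300e+01] F [ 0.1 -0.  -1.3] gap 0.0066
turn [ 0.0003 -0.0001  0.0004] shift [ 0.026  -0.0576 -0.2793]
w tube [([0.4898, 0.1959, 0.1178], 0.62)]
w inlet [([0.4725, 0.1058, 0.0617], 0.6)]
t tube [([0.6402, -0.0885, 0.0078], 0.67), ([0.7974, -0.0372, 0.006], 0.42), ([0.4835, -0.0946, 0.0598], 0.16)]
t inlet [([0.4801, 0.1109, 0.0651], 0.56)]
s tube [([0.7933, -0.039, 0.0065], 0.64), ([0.6452, -0.0925, 0.0007], 0.57), ([0.488, 0.1968, 0.1176], 0.53)]
s inlet [([0.4752, 0.1082, 0.0607], 0.92)]
```

View pics/w4.png

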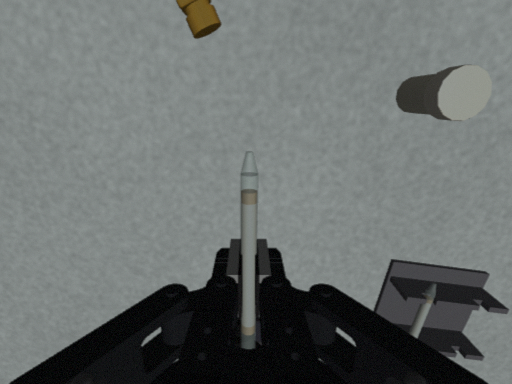

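The arm hides the inlet in the wrist view, and the tube is centred in the jaws at column 249. I'll fit the pump's axis from the top and scene depth, and use the held tube in the scene view as a calibration reference.

```bash
python3 - <<'E'
from h import *
from scipy.optimize import least_squares
np.set_printoptions(precision=4,suppress=True)
for n in ('top','scene'):
    s=snap(n); W=cloud(s).reshape(-1,3); W=W[~np.isnan(W[:,0])]
    def fit(y0,y1,r,x0,z0,zmin):
        m=(W[:,1]>y0)&(W[:,1]<y1)&(np.hypot(W[:,0]-x0,W[:,2]-z0)<r+.008)&(W[:,2]>zmin); p=W[m]
        if len(p)<8: return len(p)
        g=lambda a:np.hypot(p[:,0]-a[0]-.0215*-(p[:,1]-(y0+y1)/2),p[:,2]-a[1])-r
        q=least_squares(g,[x0,z0],loss='soft_l1',f_scale=.001)
        g1=lambda a:np.hypot(p[:,0]-a[0]-.0215*-(p[:,1]-(y0+y1)/2),p[:,2]-z0)-r
        q1=least_squares(g1,[x0],loss='soft_l1',f_scale=.001)
        return len(p),q.x,q1.x,np.std(g(q.x))
    print(n,'cyl',fit(-.025,.02,.021,.4845,.062,.06)); print('nose',fit(.092,.105,.012,.482,.062,.058))
    print('frontcap',fit(.076,.085,.0235,.483,.062,.06))
    print('tube',fit(.145,.175,.004,.487,.12,.11),fit(.215,.25,.004,.487,.12,.11))
    m=(abs(W[:,0]-.482)<.006)&(W[:,1]>.08)&(W[:,1]<.125)&(W[:,2]>.055)&(W[:,2]<.08); p=W[m]; print('nose y max',np.sort(p[:,1])[-6:])
    m=(abs(W[:,0]-.487)<.008)&(W[:,1]>.11)&(W[:,1]<.3)&(W[:,2]>.11)&(W[:,2]<.13); p=W[m]; print('tube y range',p[:,1].min() if len(p) else 0,p[:,1].max() if len(p) else 0)
    c=s['img'][:,:,::-1]
    u,v=w2p(s,[.482,.14,.08])[0].astype(int); cv2.imwrite(f'pics/c_{n}.png',cv2.resize(c[max(v-40,0):v+40,max(u-50,0):u+50],(800,640))[:600])
E
```

```text
top cyl (268, array([0.4845, 0.0618]), array([0.4845]), np.float64(0.0018390669701203214))
nose (45, array([0.4813, 0.0622]), array([0.4813]), np.float64(0.0015666866742222612))
frontcap (40, array([0.4865, 0.0574]), array([0.4825]), np.float64(0.004259319876750665))
tube (22, array([0.4878, 0.1213]), array([0.4879]), np.float64(0.001636598034272659)) 0
nose y max [0.1043 0.1044 0.1068 0.1071 0.1071 0.1074]
tube y range 0.1383509608511383 0.16324447849245674
scene cyl (208, array([0.4851, 0.0625]), array([0.4854]), np.float64(0.0014894572673152804))
nose (35, array([0.4826, 0.0624]), array([0.4828]), np.float64(0.0014728920862949334))
frontcap (30, array([0.4792, 0.0619]), array([0.4791]), np.float64(0.004267007631216234))
tube (33, array([0.4882, 0.121 ]), array([0.4881]), np.float64(0.0013055487412582478)) (38, array([0.4873, 0.1217]), array([0.4877]), np.float64(0.0008976321376853768))
nose y max [0.1034 0.1035 0.1046 0.1057 0.1061 0.1072]
tube y range 0.13734655543414948 0.25863512390730237
```

View pics/c_scene.png

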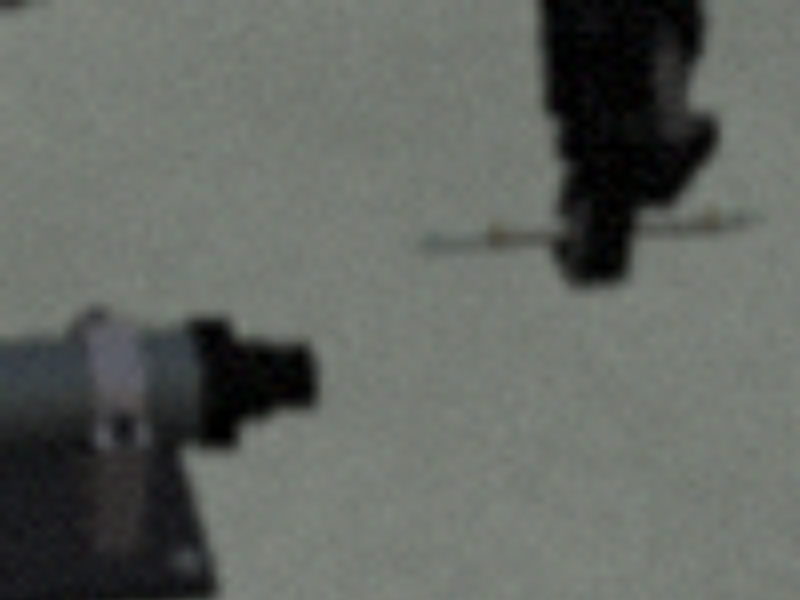

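The two cameras agree. The pump axis is at x ≈ .482 at y = .0985 and x ≈ .485 at y = 0, which gives yaw ≈ 91.5°, with z ≈ .062 and the mouth at y ≈ .109. The tube axis is 19 mm above the TCP. I'll align, then check the tube against the axis before inserting.

```bash
python3 -m inch '[[[0,0,-0.003,0,-0.04,0.2,1],[0,0,-0.003,0,-0.085,0.4,1],[0,0,-0.003,0,-0.085,0.59,1],[0,0,-0.003,0,-0.085,0.59,1],[0,0,-0.003,0,-0.085,0.59,1],[0,0,-0.003,0,-0.085,0.59,1]]]' 60
python3 - <<'E'
from h import *
from scipy.optimize import least_squares
np.set_printoptions(precision=4,suppress=True)
go(.4786,.2,.043,91.5)
for n in ('top','scene'):
    s=snap(n); W=cloud(s).reshape(-1,3); W=W[~np.isnan(W[:,0])]
    def fit(y0,y1,r,x0,z0,zmin):
        m=(W[:,1]>y0)&(W[:,1]<y1)&(np.hypot(W[:,0]-x0,W[:,2]-z0)<r+.008)&(W[:,2]>zmin); p=W[m]
        if len(p)<8: return len(p)
        g=lambda a:np.hypot(p[:,0]-a[0]-.0265*-(p[:,1]-(y0+y1)/2),p[:,2]-a[1])-r
        q=least_squares(g,[x0,z0],loss='soft_l1',f_scale=.001)
        return len(p),q.x,np.std(g(q.x))
    print(n,'cyl',fit(-.025,.02,.021,.4845,.062,.06)); print('nose',fit(.092,.105,.012,.482,.062,.058))
    print('tube',fit(.145,.175,.004,.479,.062,.05),fit(.215,.25,.004,.479,.062,.05))
    m=(abs(W[:,0]-.479)<.008)&(W[:,1]>.12)&(W[:,1]<.3)&(W[:,2]>.05)&(W[:,2]<.072); p=W[m]; print('tube y range',p[:,1].min() if len(p) else 0,p[:,1].max() if len(p) else 0)
E
```

```text
clock: 9.45
tcp_pos: [0.4789, 0.2001, 0.0439]
tool_rot: [179.9, -0.0, 91.7]
contact_force: [0.8, -0.2, -1.1]
finger_gap: 0.0057
t 9.45 tcp [0.4789 0.2001 0.0439] rot [179.9   -0.02  91.66] F [ 0.8 -0.2 -1.1] gap 0.0057
turn [ 0.0009 -0.0001  0.0014] shift [-0.0006 -0.0028  0.0086]
top cyl (267, array([0.4846, 0.0616]), np.float64(0.0018346739011222903))
nose (44, array([0.4828, 0.0623]), np.float64(0.001945688928498598))
tube (19, array([0.4808, 0.0626]), np.float64(0.0013632402466433506)) 0
tube y range 0.13729649345313694 0.16068416835815236
scene cyl (212, array([0.4853, 0.0625]), np.float64(0.0015068195501761665))
nose (35, array([0.4826, 0.0626]), np.float64(0.0014425671519224942))
tube (29, array([0.4811, 0.0635]), np.float64(0.00107204396250064)) (35, array([0.4791, 0.0628]), np.float64(0.0014270778463059317))
tube y range 0.13623094081985426 0.26057060921405156
```

Aligned to within about 1 mm: tube at x = .481 and y = .16, on the axis. I'll insert now.

```bash
python3 -m inch '[[[0,0,0,-0.1,0,0.006,1],[0,0,0,-0.22,0,0.006,1],[0,0,0,-0.27,0,0.006,1],[0,0,0,-0.32,0,0.006,1],[0,0,0,-0.37,0,0.006,1],[0,0,0,-0.42,0,0.006,1],[0,0,0,-0.46,0,0.006,1],[0,0,0,-0.46,0,0.006,1]]]'
python3 - <<'E'
from h import *
go(.4803,.147,.043,91.6)
s=snap('scene'); W=cloud(s).reshape(-1,3)
m=(abs(W[:,0]-.4795)<.009)&(W[:,1]>.11)&(W[:,1]<.3)&(W[:,2]>.05)&(W[:,2]<.072); p=W[m]; print('tube y range',p[:,1].min(),p[:,1].max())
E
```

```text
clock: 10.35
tcp_pos: [0.48, 0.1534, 0.0424]
tool_rot: [179.9, 0.0, 91.7]
contact_force: [2.3, -2.5, 2.0]
finger_gap: 0.0054
t 10.35 tcp [0.48   0.1534 0.0424] rot [1.7994e+02 3.0000e-02 9.1660e+01] F [ 2.3 -2.5  2. ] gap 0.0054
turn [0.0005 0.0003 0.0005] shift [-0.0638  0.0014 -0.0056]
tube y range 0.111864680323265 0.21315649735624947
```

```bash
python3 -m inch '[[[0,0,0,-0.02,0,0,1],[0,0,0,-0.04,0,0,1],[0,0,0,-0.055,0,0,1],[0,0,0,-0.055,0,0,1]]]'
python3 -m inch '[[[0,0,0,-0.015,0,0,1],[0,0,0,-0.03,0,0,1],[0,0,0,-0.03,0,0,1]]]'
python3 - <<'E'
from h import *
go(.4803,.147,.043,91.6)
s=snap('scene'); W=cloud(s).reshape(-1,3)
m=(abs(W[:,0]-.4795)<.009)&(W[:,1]>.11)&(W[:,1]<.3)&(W[:,2]>.05)&(W[:,2]<.072); p=W[m]; print('tube y range',p[:,1].min(),p[:,1].max())
E
```

```text
clock: 10.8
tcp_pos: [0.4799, 0.1484, 0.0423]
tool_rot: [180.0, -0.0, 91.7]
contact_force: [3.3, 1.9, 3.3]
finger_gap: 0.0057
clock: 11.1
tcp_pos: [0.48, 0.1458, 0.0424]
tool_rot: [180.0, -0.0, 91.7]
contact_force: [3.4, 5.6, 4.0]
finger_gap: 0.0053
t 11.1 tcp [0.48   0.1458 0.0424] rot [ 1.7996e+02 -5.0000e-02  9.1650e+01] F [3.4 5.6 4. ] gap 0.0053
turn [ 0.0003 -0.0004  0.0004] shift [ 0.0118  0.0035 -0.0065]
tube y range 0.11223192754142035 0.20507243495399205
```

```bash
python3 -m inch '[[[0,0,0,-0.01,0,0,1],[0,0,0,-0.02,0,0,1],[0,0,0,-0.02,0,0,1]]]'
python3 -m inch '[[[0,0,0,-0.01,0,0,1],[0,0,0,-0.02,0,0,1],[0,0,0,-0.02,0,0,1]]]'
python3 - <<'E'
from h import *
go(.4803,.147,.043,91.6)
s=snap('scene'); W=cloud(s).reshape(-1,3)
m=(abs(W[:,0]-.4795)<.009)&(W[:,1]>.11)&(W[:,1]<.3)&(W[:,2]>.05)&(W[:,2]<.072); p=W[m]; print('tube y range',p[:,1].min(),p[:,1].max())
E
```

```text
clock: 11.45
tcp_pos: [0.48, 0.1452, 0.0424]
tool_rot: [179.9, -0.2, 91.6]
contact_force: [3.4, 15.9, 3.6]
finger_gap: 0.0058
clock: 11.75
tcp_pos: [0.4799, 0.1445, 0.0425]
tool_rot: [179.9, -0.3, 91.6]
contact_force: [2.8, 25.5, 3.6]
finger_gap: 0.0057
t 11.75 tcp [0.4799 0.1445 0.0425] rot [179.91  -0.31  91.61] F [ 2.8 25.5  3.6] gap 0.0057
turn [ 0.0007 -0.0027  0.0001] shift [ 0.0246  0.0044 -0.0048]
tube y range 0.11257411464972318 0.2058736035007326
```

The contact is hard (25 N), with the TCP stalled at y ≈ .145: the tube is home. Next I relieve the push, release and rise.

```bash
python3 -m inch '[[[0,0,0,0.02,0,0,1],[0,0,0,0.02,0,0,1],[0,0,0,0.02,0,0,0.6],[0,0,0,0.02,0,0,0],[0,0,0,0.02,0,0,0],[0,0,0,0.02,0,0,0],[0,0,0,0.02,0,0,0],[0,0,0,0.02,0,0,0]]]'
python3 -m inch '[[[0,0,0,0,0,-0.15,0],[0,0,0,0,0,-0.4,0],[0,0,0,0,0,-0.7,0],[0,0,0,0,0,-1,0],[0,0,0,0,0,-1,0]]]'
python3 - <<'E'
from h import *
go(.489-.03,-.137,.15,1.6)
s=snap('scene','s5.png'); W=cloud(s).reshape(-1,3)
m=(abs(W[:,0]-.4795)<.009)&(W[:,1]>.11)&(W[:,1]<.3)&(W[:,2]>.05)&(W[:,2]<.072); p=W[m]; print('tube y range',p[:,1].min(),p[:,1].max(),p[p[:,1]>.19].mean(0),p[(p[:,1]>.12)&(p[:,1]<.14)].mean(0))
t=snap('top')
for q in (s,t): print([(np.round(d['position'],4).tolist(),round(d['confidence'],2)) for k in ('tube','handle','rear_face') for d in bot.mark_of(q,k)[:3]])
E
```

```text
clock: 12.6
tcp_pos: [0.4798, 0.1434, 0.0421]
tool_rot: [-180.0, 0.0, 91.7]
contact_force: [-0.1, -0.4, 0.5]
finger_gap: 0.0427
clock: 13.1
tcp_pos: [0.4816, 0.1436, 0.1458]
tool_rot: [179.6, -0.0, 91.7]
contact_force: [1.2, 0.0, -0.1]
finger_gap: 0.0425
t 13.1 tcp [0.4816 0.1436 0.1458] rot [ 1.7961e+02 -1.0000e-02  9.1670e+01] F [ 1.2  0.  -0.1] gap 0.0425
turn [ 0.0026 -0.0028  0.786 ] shift [-2.7982 -0.3068 -0.045 ]
tube y range 0.11209676860661229 0.20473058153609677 [0.4847131  0.19706993 0.05389568] [0.48468715 0.12864446 0.06182477]
[([0.4825, 0.1423, 0.0536], 0.47), ([0.7948, -0.0376, 0.0047], 0.44), ([0.6436, -0.0911, 0.0036], 0.41), ([0.4912, -0.1413, 0.0597], 0.63), ([0.4836, -0.099, 0.0618], 0.81), ([0.6418, -0.2846, -0.0056], 0.37)]
[([0.6426, -0.0861, 0.0036], 0.63), ([0.7934, -0.0384, 0.0061], 0.45), ([0.4908, -0.1409, 0.0634], 0.73), ([0.4845, -0.0973, 0.0602], 0.51), ([0.4843, -0.0929, 0.0606], 0.8), ([0.4897, -0.1378, 0.0621], 0.38)]
```

The tube stays in with a slight droop (~0.11 rad), its far end at y .205 as expected. Next is the handle, rotating 90° on the way over the pump.

```bash
python3 -m inch '[[[0,0,0.07,-0.12,0,-0.05,0],[0,0,0.14,-0.25,0,-0.05,0.2],[0,0,0.21,-0.37,0,-0.05,0.2],[0,0,0.28,-0.5,0,-0.05,0.2],[0,0,0.35,-0.62,0,-0.05,0.2],[0,0,0.42,-0.75,0,-0.05,0.2],[0,0,0.49,-0.9,0,-0.05,0.2],[0,0,0.56,-1,0,-0.05,0.2]]]' >/dev/null
python3 -c "
from h import *
go(.459,-.138,.15,1.5)"
```

```text
t 14.3 tcp [0.4826 0.0427 0.1468] rot [-1.7998e+02  3.0000e-02  2.7140e+01] F [0.6 0.3 0.3] gap 0.034
turn [-1.000e-04  3.000e-04  2.237e-01] shift [-1.0346  1.5004 -0.0316]
```

```bash
python3 -m inch '[[[0,0,0.07,-0.2,0.3,-0.03,0.2],[0,0,0.14,-0.4,0.6,-0.03,0.2],[0,0,0.21,-0.65,0.95,-0.03,0.2],[0,0,0.224,-0.65,0.95,-0.03,0.2],[0,0,0.224,-0.65,0.95,-0.03,0.2]]]' >/dev/null
python3 -c "
from h import *
go(.459,-.138,.15,1.5)"
```

```text
t 14.8 tcp [ 0.4687 -0.0712  0.1499] rot [-1.7997e+02  3.0000e-02  1.7300e+00] F [-0.7  0.4 -0.1] gap 0.034
turn [-0.0002  0.0003  0.002 ] shift [-0.1175  0.6643 -0.0013]
```

```bash
python3 -m inch '[[[0,0,0.002,-0.06,0.3,0,0.2],[0,0,0.002,-0.12,0.66,0,0.2],[0,0,0.002,-0.12,0.66,0,0.2],[0,0,0.002,-0.12,0.66,0,0.2]]]' >/dev/null
python3 - <<'E'
from h import *
go(.459,-.138,.042,1.5)
s=snap('wrist','w6.png'); W=cloud(s)
print([(k,np.round(d['position'],4).tolist(),round(d['confidence'],2)) for k in ('handle','rear_face') for d in bot.mark_of(s,k)[:2]])
c=snap('scene'); 
for n,X in (('w',W),('s',cloud(c))):
  m=(X[...,2]>.055)&(X[...,2]<.075)&(X[...,1]<-.118)&(X[...,1]>-.165)&(abs(X[...,0]-.488)<.06); p=X[m]; 
  for x in (.44,.46,.51,.53):
    q=p[abs(p[:,0]-x)<.008]; print(n,x,len(q),q.min(0) if len(q) else '',q.max(0) if len(q) else '')
E
```

```text
t 15.2 tcp [ 0.4591 -0.1364  0.15  ] rot [-1.7996e+02  2.0000e-02  1.6600e+00] F [ 0.4  0.5 -0.7] gap 0.034
turn [-0.0003  0.0002  0.0014] shift [-0.0011  0.0167  1.0797]
[('handle', [0.4888, -0.1403, 0.064], 0.86), ('rear_face', [0.4874, -0.0929, 0.0614], 0.77)]
w 0.44 245 [ 0.43484136 -0.1499585   0.06130197] [ 0.44795662 -0.13418167  0.07105607]
w 0.46 347 [ 0.4520149  -0.14945637  0.0623745 ] [ 0.46796108 -0.13367495  0.07077528]
w 0.51 412 [ 0.50200508 -0.14794933  0.06186528] [ 0.51793228 -0.13239119  0.07159249]
w 0.53 461 [ 0.52201407 -0.14794147  0.06114763] [ 0.5379968  -0.13185864  0.0716643 ]
s 0.44 17 [ 0.43556732 -0.14732034  0.06352535] [ 0.44768521 -0.13334095  0.07091385]
s 0.46 22 [ 0.4527121  -0.14738097  0.06518019] [ 0.46797422 -0.13350253  0.07213978]
s 0.51 22 [ 0.50258052 -0.14462964  0.06205388] [ 0.51688499 -0.13144478  0.07164308]
s 0.53 21 [ 0.52234841 -0.14457052  0.06470623] [ 0.53720571 -0.13157978  0.07103932]
```

View pics/w6.png

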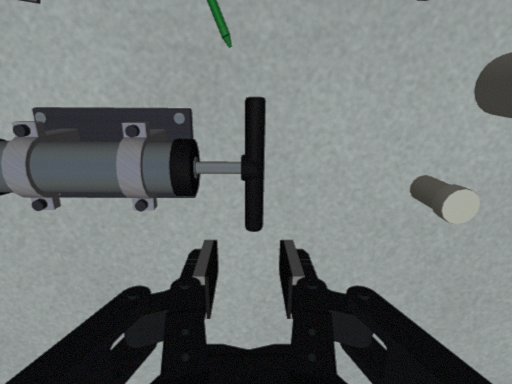

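The bar spans (255,97) to (255,230), and at x = .459 it lies at y ≈ -.141. The fingers bracket it. I'll descend and grip.

```bash
python3 -m inch '[[[0,0,0,0,0.046,0.2,0.2],[0,0,0,0,0.046,0.5,0.2],[0,0,0,0,0.046,0.8,0.2],[0,0,0,0,0.046,1,0.2],[0,0,0,0,0.046,1,0.2]]]'
python3 -m inch '[[[0,0,0,0,0,0.07,0.2],[0,0,0,0,0,0.07,0.2],[0,0,0,0,0,0.07,0.6],[0,0,0,0,0,0.07,1],[0,0,0,0,0,0.07,1],[0,0,0,0,0,0.07,1],[0,0,0,0,0,0.07,1],[0,0,0,0,0,0.07,1]]]' 80
python3 - <<'E'
from h import *
go(.459,-.186,.042,1.5)
s=snap('scene'); print([(k,np.round(d['position'],4).tolist(),round(d['confidence'],2)) for k in ('handle','rear_face') for d in bot.mark_of(s,k)[:2]])
E
```

```text
clock: 15.9
tcp_pos: [0.458, -0.1403, 0.0482]
tool_rot: [-179.8, 0.2, 1.7]
contact_force: [-0.3, 0.5, -0.2]
finger_gap: 0.034
clock: 16.7
tcp_pos: [0.4596, -0.1415, 0.0442]
tool_rot: [180.0, -0.1, 1.6]
contact_force: [-0.0, 4.7, 5.6]
finger_gap: 0.0138
t 16.7 tcp [ 0.4596 -0.1415  0.0442] rot [ 1.80e+02 -7.00e-02  1.59e+00] F [-0.   4.7  5.6] gap 0.0138
turn [ 0.     -0.0006  0.0008] shift [-0.0182  0.445   0.022 ]
[('handle', [0.4951, -0.1432, 0.0579], 0.54), ('rear_face', [0.4837, -0.0991, 0.0625], 0.76)]
```

Gripped (gap 13.8 mm on the 16 mm bar). I'll pull along tool y, 40 mm first.

```bash
python3 -m inch '[[[0,0,0,0,0.04,0,1],[0,0,0,0,0.1,0,1],[0,0,0,0,0.16,0,1],[0,0,0,0,0.22,0,1],[0,0,0,0,0.28,0,1],[0,0,0,0,0.34,0,1],[0,0,0,0,0.39,0,1],[0,0,0,0,0.4,0,1]]]'
python3 -m inch '[[[0,0,0,0,0,0,1],[0,0,0,0,0,0,1]]]'
python3 - <<'E'
from h import *
go(.4596,-.1863,.0435,1.6)
s=snap('wrist','w7.png'); W=cloud(s)
c=snap('scene','s7.png')
for q in (s,c): print([(k,np.round(d['position'],4).tolist(),round(d['confidence'],2)) for k in ('handle','rear_face','half_ring') for d in bot.mark_of(q,k)[:2]])
for n,X in (('w',W),('s',cloud(c))):
  m=(X[...,2]>.055)&(X[...,2]<.075)&(X[...,1]<-.158)&(X[...,1]>-.21); p=X[m]; 
  for x in (.505,.515,.53):
    q=p[abs(p[:,0]-x)<.006]; print(n,x,len(q),q.min(0)[1:] if len(q) else '',q.max(0)[1:] if len(q) else '')
cv2.imwrite('pics/w7c.png',cv2.resize(s['img'][100:260,130:350,::-1],(800,582),interpolation=cv2.INTER_CUBIC))
E
```

```text
clock: 17.65
tcp_pos: [0.4605, -0.1807, 0.0442]
tool_rot: [-179.9, -0.0, 1.6]
contact_force: [-0.2, 10.7, 8.8]
finger_gap: 0.0138
clock: 17.85
tcp_pos: [0.4605, -0.1805, 0.0442]
tool_rot: [-179.9, -0.0, 1.6]
contact_force: [-0.4, 10.6, 7.9]
finger_gap: 0.0133
t 17.85 tcp [ 0.4605 -0.1805  0.0442] rot [-1.7989e+02 -4.0000e-02  1.5700e+00] F [-0.4 10.6  7.9] gap 0.0133
turn [-0.0009 -0.0003 -0.0002] shift [-0.0107  0.0579  0.0066]
[('handle', [0.4907, -0.1795, 0.0616], 0.7), ('rear_face', [0.4845, -0.0944, 0.0612], 0.71)]
[('handle', [0.4921, -0.1797, 0.0598], 0.48), ('rear_face', [0.4833, -0.0967, 0.0624], 0.6), ('rear_face', [0.4587, -0.3203, -0.0003], 0.28), ('half_ring', [0.4898, -0.0884, 0.0608], 0.81), ('half_ring', [0.4578, -0.3196, -0.0005], 0.72)]
w 0.505 987 [-0.18791079  0.05738212] [-0.1691419   0.07175022]
w 0.515 995 [-0.18744007  0.06145784] [-0.17172802  0.07160581]
w 0.53 1130 [-0.18726996  0.06089203] [-0.1710864   0.07177425]
s 0.505 19 [-0.18442234  0.05926399] [-0.16841652  0.07231358]
s 0.515 19 [-0.1841593   0.06335982] [-0.17121817  0.07102518]
s 0.53 17 [-0.18385672  0.06329018] [-0.17091505  0.07455934]
```

View pics/w7.png

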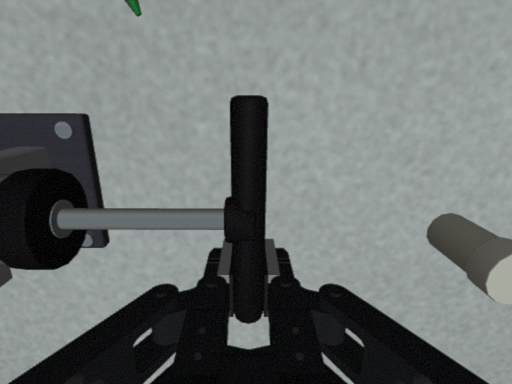

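Bar displacement is 39.3 mm in both cameras and 39.0 mm by the TCP. The ring is still hidden at the cap, at (60,218). I'll pull 6 mm more.

```bash
python3 -m inch '[[[0,0,0,0,0.02,0,1],[0,0,0,0,0.04,0,1],[0,0,0,0,0.058,0,1],[0,0,0,0,0.058,0,1],[0,0,0,0,0.058,0,1],[0,0,0,0,0.058,0,1],[0,0,0,0,0.058,0,1],[0,0,0,0,0.058,0,1]]]'
python3 - <<'E'
from h import *
go(.4596,-.1863,.0435,1.6)
s=snap('wrist'); c=snap('scene','s8.png')
for n,q in (('w',s),('s',c)):
  print([(k,np.round(d['position'],4).tolist(),round(d['confidence'],2)) for k in ('handle','rear_face','half_ring') for d in bot.mark_of(q,k)[:2]])
  X=cloud(q); m=(X[...,2]>.055)&(X[...,2]<.075)&(X[...,1]<-.158)&(X[...,1]>-.21)&(abs(X[...,0]-.53)<.006); p=X[m]; print(p.min(0),p.max(0))
W=cloud(c).reshape(-1,3); m=(abs(W[:,0]-.4795)<.012)&(W[:,1]>.11)&(W[:,1]<.3)&(W[:,2]>.045)&(W[:,2]<.072); p=W[m]; print('tube',p[:,1].min(),p[:,1].max(),[p[abs(p[:,1]-y)<.008][:,2].max().round(4) for y in (.125,.15,.17,.19)])
i=s['img'][150:300,0:220,::-1]; j=c['img'][120:200,190:320,::-1]
cv2.imwrite('pics/fin.png',np.vstack([cv2.resize(i,(500,300)),cv2.resize(j,(500,300),interpolation=cv2.INTER_CUBIC)]))
print([(k,np.round(d['position'],4).tolist()) for k in ('tube',) for d in bot.mark_of(c,k)[:4]])
E
```

```text
clock: 19.05
tcp_pos: [0.4607, -0.1861, 0.0442]
tool_rot: [-179.9, -0.0, 1.6]
contact_force: [0.0, 10.5, 7.9]
finger_gap: 0.0136
t 19.05 tcp [ 0.4607 -0.1861  0.0442] rot [-1.7988e+02 -3.0000e-02  1.5800e+00] F [ 0.  10.5  7.9] gap 0.0136
turn [-0.001  -0.0003 -0.0002] shift [-0.0106  0.0017  0.0067]
[('handle', [0.4881, -0.1873, 0.0631], 0.59), ('rear_face', [0.4872, -0.0926, 0.0603], 0.78), ('half_ring', [0.4838, -0.095, 0.0619], 0.64)]
[ 0.52400481 -0.19287971  0.06137542] [ 0.53599936 -0.17671896  0.07176021]
[('handle', [0.4908, -0.1873, 0.0566], 0.85), ('rear_face', [0.4853, -0.0995, 0.0602], 0.93), ('rear_face', [0.6686, 0.0896, 0.0005], 0.39), ('half_ring', [0.4852, -0.0932, 0.0583], 0.52)]
[ 0.52598523 -0.18895685  0.06569365] [ 0.53539983 -0.17597253  0.07163253]
tube 0.11230747253910177 0.2050371152222875 [np.float64(0.0651), np.float64(0.0641), np.float64(0.0608), np.float64(0.0584)]
[('tube', [0.7948, -0.036, 0.0031]), ('tube', [0.4843, 0.1431, 0.055]), ('tube', [0.4784, 0.1067, 0.0604]), ('tube', [0.6429, -0.0943, 0.0016])]
```

View pics/fin.png

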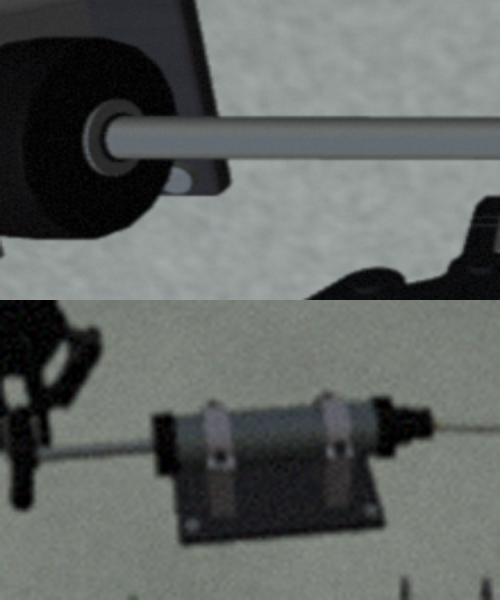

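The dark ring edge is just showing at the collar, around (112,135) in the crop. The bar has moved 44.9 mm by the wrist camera, about 44.5–45 mm by the scene camera and 44.6 mm by the TCP. The tube is still seated, so I'm handing in.

```bash
python3 -c "
from h import *
print(bot.job_done()); o=bot.get_obs(); print(o['clock'],o['tcp_pos'],o['contact_force'],o['finger_gap'])"
```

```text
the job is handed in; nothing more can be done
None
the job is handed in; nothing more can be done
```

The long tube is home in the pump inlet and released. The gripper still holds the T-handle at the first ring. I handed the job in at about 19 s; no verdict was reported.

- **Tube:** I took it from the far place of the rack and pushed it in until it stopped hard at about 25 N. After release, and again after the pull, its far end was at y ≈ 0.205 m. That puts its middle about 34 mm in front of the mouth, within the uncertainty of my mouth estimate from the nominal 36.5 mm. It droops about 0.11 rad, inside the 0.2 rad limit.
- **Handle:** It is drawn out 44.9 mm by the wrist camera, about 44.5–45 mm by the scene camera and 44.6 mm by the TCP. This assumes it started fully in. The force along the pull is steady at about 10.5 N, close to the 11 N expected. The edge of the ring just shows at the rear face.
- **Disagreements:**
  - The trained network placed the inlet up to about 10 mm sideways from the depth fits. I used the depth fits, and the tube went in on that line.
  - It placed the middle of the drooping tube about 5 mm lower than the depth data, but still inside the limit.
  - The wrist also carried about 8 N vertically while holding the handle, which I left as it was.
- **Other things on the bench:** I made no contact with them that I know of, but I did not measure them again at the end.

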